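Gauge the joint around a clamped cell window

TASK

Press the red clamp handle fully down so that the glass window is held, then take the blue pencil gauge from its stand. Draw its sprung stylus slowly, about two centimetres a second, along the groove between glass and frame, pressed in gently but not bottomed out: from the clamp end of the left side (seen from the robot), across the far end, and back along the right side to the clamp end. Stand the gauge back upright in its stand, collar down on the rim, leaving the clamp closed, the window in place and the clear sleeve and the microscope objective undisturbed.

Things in the scene. Friction and masses are not known exactly. Their poses are not given: they have to be found in the camera images.
- fixture: the gauging jig, fixed to the table: aluminium plate 106 x 86 mm with a tongue for the clamp; on it a dark steel window frame 98 (x) x 78 (y) mm whose top is 18 mm above the table. Origin: on the table under the window's middle; z up, +x away from the robot (give or take its yaw) and away from the clamp, +y to the left. The closed clamp arm is 15 mm wide, lies over y = 0 from x = -85 to -9 mm, top 51 mm above the table
- seam_start (a point): start of the seam, at the clamp end of the left side (fixture x -27, y +23.5, z 18.5 mm). The seam is a V-groove between glass and frame, 9 mm wide, 4 mm deep, with rounded flanks; it runs straight from here to seam_corner1, seam_corner2 and seam_end. Each of these points is where the centre of the stylus' ball lies, give or take 1 mm, when it rests in the groove
- seam_corner1 (a point): left corner of the seam at the far end (fixture x +32.5, y +23.5 mm); a square corner
- seam_corner2 (a point): right corner of the seam at the far end (fixture x +32.5, y -23.5 mm); a square corner
- seam_end (a point): end of the seam, at the clamp end of the right side (fixture x -27, y -23.5 mm)
- clamp_handle (a joint): angle of the clamp handle in rad: 0 = pressed fully down (it then points towards the robot, sloping up 0.12 rad; its rubber foot holds the glass), grows as the handle is raised; 1.2 = fully open, handle nearly upright. It starts open and stays where it is left (friction: 3 to 4 N at the grip); the clamp arm is linked to it and comes down with it
- clamp_hinge (a point): the pivot of the clamp handle, 42 mm above the table, axis along the fixture's y. The handle is 70 mm long; closed, it points from here along the fixture's -x
- clamp_grip (a point): on the face to push (upper face when closed) of the red handle grip, 54 mm from the pivot along the handle; the grip is 18 mm wide and 14 mm thick and runs from 22 to 70 mm from the pivot
- window: the glass window, 64 (x) x 46 (y) x 9 mm with rounded edges, lying loose in the frame's recess with 1 mm play all round, top flush with the frame; origin at the centre of its underside, 9 mm above the table; x, y, z as the fixture's
- probe_grip (a point): grip point of the pencil gauge (155 mm long overall, standing upright in its stand): on its axis, in the blue square body 21 x 21 mm that reaches from 45 mm below to 30 mm above this point; its x and y axes are normal to the body's flats, z points up along the gauge. The stylus' ball centre, fully extended, lies on the axis 121.5 mm below this point
- probe_collar (a point): on the gauge's axis, underside of its collar (a disc of 29 mm diameter, 5 mm thick) 50 mm below probe_grip; below it a round sleeve 18 mm in diameter and 29 mm long, then a nose cone, then the stylus, which ends 74 mm below this point
- probe: the pencil gauge; origin on its axis at the lower end of the fully extended stylus, z along the gauge towards its upper end; about 80 g, may be gripped firmly
- stylus_tip (a point): centre of the brass ball, 5 mm in diameter, at the stylus' end
- stylus (a joint): how far the sprung stylus is pushed in, m: 0 = fully out, 0.008 = bottomed; it takes 0.4 N to start and 2 N at the end of its travel
- stand_mouth (a point): centre of the upper rim of the gauge stand's collar tube, 88 mm above the table; bore 22.6 mm, tube 31 mm in outer diameter, 30 mm long, open below, z up; the stand is fixed to the table, its post stands 34 mm behind (away from the robot) and ends below the rim. Seated, the gauge's collar rests on this rim
- clear_sleeve: clear plastic sleeve, 45 x 45 x 51 mm, a bystander; origin at its foot
- objective: white microscope objective standing on the table, 28 x 28 x 52 mm, a bystander; origin at its foot
- eyepieces (a point): the point nearest the robot of the eyepieces of the big microscope, fixed furniture to keep the arm and wrist clear of: they reach from 0.30 to 0.50 m above the table, 70 mm to either side of this point, and the microscope goes on behind them; pass them on the robot's side

How it is judged:
On the way, in this order (a step that is already met when the one before it is completed fails the run):
1. the clamp handle is pressed fully down, so that its foot holds the window (value of joint clamp_handle below 0.08 rad), for 0.2 s.
2. the stylus runs slowly in the joint along the left side, part 1 of 3 counted from the clamp end (value of joint stylus between 0.0006 and 0.0078 m and angle between probe's own z axis and vertical below 0.35 rad and value of joint clamp_handle below 0.1 rad and x of stylus_tip in the frame of fixture between -0.03 and -0.01 m and y of stylus_tip in the frame of fixture between 0.0205 and 0.0265 m and z of stylus_tip in the frame of fixture between 0.014 and 0.0205 m), for 0.25 s.
3. the stylus runs slowly in the joint along the left side, part 2 of 3 counted from the clamp end (value of joint stylus between 0.0006 and 0.0078 m and angle between probe's own z axis and vertical below 0.35 rad and value of joint clamp_handle below 0.1 rad and x of stylus_tip in the frame of fixture between -0.008 and 0.012 m and y of stylus_tip in the frame of fixture between 0.0205 and 0.0265 m and z of stylus_tip in the frame of fixture between 0.014 and 0.0205 m), for 0.25 s.
4. the stylus runs slowly in the joint along the left side, part 3 of 3 counted from the clamp end (value of joint stylus between 0.0006 and 0.0078 m and angle between probe's own z axis and vertical below 0.35 rad and value of joint clamp_handle below 0.1 rad and x of stylus_tip in the frame of fixture between 0.014 and 0.036 m and y of stylus_tip in the frame of fixture between 0.0205 and 0.0265 m and z of stylus_tip in the frame of fixture between 0.014 and 0.0205 m), for 0.25 s.
5. the stylus runs slowly in the joint across the far end, part 1 of 2 (value of joint stylus between 0.0006 and 0.0078 m and angle between probe's own z axis and vertical below 0.35 rad and value of joint clamp_handle below 0.1 rad and y of stylus_tip in the frame of fixture between 0.001 and 0.017 m and x of stylus_tip in the frame of fixture between 0.0295 and 0.0355 m and z of stylus_tip in the frame of fixture between 0.014 and 0.0205 m), for 0.25 s.
6. the stylus runs slowly in the joint across the far end, part 2 of 2 (value of joint stylus between 0.0006 and 0.0078 m and angle between probe's own z axis and vertical below 0.35 rad and value of joint clamp_handle below 0.1 rad and y of stylus_tip in the frame of fixture between -0.017 and -0.001 m and x of stylus_tip in the frame of fixture between 0.0295 and 0.0355 m and z of stylus_tip in the frame of fixture between 0.014 and 0.0205 m), for 0.25 s.
7. the stylus runs slowly in the joint along the right side, part 1 of 3, back to the clamp end (value of joint stylus between 0.0006 and 0.0078 m and angle between probe's own z axis and vertical below 0.35 rad and value of joint clamp_handle below 0.1 rad and x of stylus_tip in the frame of fixture between 0.014 and 0.036 m and y of stylus_tip in the frame of fixture between -0.0265 and -0.0205 m and z of stylus_tip in the frame of fixture between 0.014 and 0.0205 m), for 0.25 s.
8. the stylus runs slowly in the joint along the right side, part 2 of 3, back to the clamp end (value of joint stylus between 0.0006 and 0.0078 m and angle between probe's own z axis and vertical below 0.35 rad and value of joint clamp_handle below 0.1 rad and x of stylus_tip in the frame of fixture between -0.008 and 0.012 m and y of stylus_tip in the frame of fixture between -0.0265 and -0.0205 m and z of stylus_tip in the frame of fixture between 0.014 and 0.0205 m), for 0.25 s.
9. the stylus runs slowly in the joint along the right side, part 3 of 3, back to the clamp end (value of joint stylus between 0.0006 and 0.0078 m and angle between probe's own z axis and vertical below 0.35 rad and value of joint clamp_handle below 0.1 rad and x of stylus_tip in the frame of fixture between -0.03 and -0.01 m and y of stylus_tip in the frame of fixture between -0.0265 and -0.0205 m and z of stylus_tip in the frame of fixture between 0.014 and 0.0205 m), for 0.25 s.
At the end, for the whole second after the job is handed in: The clamp handle is within 0.1 rad of fully closed; the gauge stands upright (within 0.12 rad) and still in its stand, its collar within 6 mm of the stand's rim; the window lies in its recess (within 4 mm sideways, not lifted more than 2.5 mm) (value of joint clamp_handle below 0.1 rad and distance between probe_collar and stand_mouth below 0.006 m and angle between probe's own z axis and vertical below 0.12 rad and linear speed of probe below 0.02 m/s and x of window in the frame of fixture between -0.004 and 0.004 m and y of window in the frame of fixture between -0.004 and 0.004 m and z of window in the frame of fixture below 0.0115 m); the robot touches nothing.
It fails at once if the stylus is pressed hard on the jig or the glass (over 12 N) (contact force between stylus and fixture above 12 N or contact force between stylus and window above 12 N).
It fails at once if the gauge is tipped over or dropped (tilted more than 0.8 rad) (angle between probe's own z axis and vertical above 0.8 rad).
It fails at once if a bystander (clear sleeve) is moved more than 25 mm (distance of clear_sleeve from where it was at the start of the episode above 0.025 m).
It fails at once if a bystander (objective) is moved more than 25 mm (distance of objective from where it was at the start of the episode above 0.025 m).
It also fails if it takes over 72 s, if anything falls off the work surface, if the arm or the gripper's body presses on something with over 40 N, if the wrist force passes 120 N, or if a joint passes its speed limit or range.

ROBOT

A 6-joint arm with a two-finger parallel gripper is mounted at the origin on a cart in front of the work surface, level with it; the furniture and walls round the work are solid. World frame = base frame: x ahead of the robot, y to its left, z up, the work surface at z = 0. Lengths are in m, angles in rad, forces in N, time in s.
With the tool pointing down it reaches from about 0.35 to 0.85 m from the base axis. Payload 8.1 kg.
Tool frame: the origin (TCP) lies at the very end of the fingers, on their centre line; the grasp point (between the pads) lies 19 mm behind it; z points along the fingers, y is the line along which they close (so a half turn about z gives the same grasp; the last joint's range is limited). The gripper opens to 85 mm and grips with 20 to 120 N. Pads are 22 mm wide; open, the fingers measure 114 mm over their backs; the gripper's body (76 mm by 85 mm) begins 54 mm behind the grasp point. The pads swing forward as they close: fully open they stand 13 mm farther back than shut.
Start: joints at [1.019, 0.13, 1.488, -0, 1.523, -0.085], TCP at [0.27, 0.536, 0.231] pointing down, gripper open.
Joint ranges: [-2.96, 2.96], [-0.89, 2.26], [0.02, 2.5], [-1.34, 4.48], [0, 2.73], [-2.66, 2.66]. Speed limits (rad/s): [2.39, 2.39, 2.79, 3.14, 3.14, 3.14].

INTERFACE

Orientations are given as a unit quaternion [w, x, y, z].
In Python, from bench import * gives the robot as it stands.
- The arm moves only by the tool apply_moves, never from a script. Its argument "steps" is a list that holds one entry, the list of rows, each a list of 7 numbers: the opening, from 0 (shut) to 1 (fully open), then the shift along the world's x, y, z as a fraction of full scale, then the turn, a rotation vector about the world's x, y, z as a fraction of full scale. In form: [[[gripper, x, y, z, wx, wy, wz], ...]]. A call has 1 to 8 rows; each row shifts and turns the commanded pose from where the row before left it; what a row does not reach is not made up. Full scale, the value 1, is 0.05 m for a shift and pi rad for a turn. A row lasts 1/10 s, in which the tool goes at most 50 mm and 8.59 degrees, less where a joint would pass 70% of its speed; a pose out of reach is approached as far as the arm can. A call with a number of a shift or a turn outside -1 to 1 is refused whole. A call with a gripper value outside its range is refused whole. The fingers move at their own pace and stop on an object; "grip_force" is the grip in N (left out, the last holds). Time passes only in rows, so rows that do not move let the fingers close. It gives the time, the measured TCP pose, the force, the opening and the grip force at its end, in the units of the state.
- get_state(): the state, without advancing time (a new reading comes with each control period).
- get_image(name): name is "scene" or "top" or "wrist"; returns a dict with "image" (480x640x3 uint8, red, green, blue), "range_z" (480x640 float32, m along the optical axis (not along the pixel's ray), 0 where there is no reading), "mtx" (3x3 intrinsics, pixels), "distortion" ([k1, k2, p1, p2, k3] as OpenCV has them; the pictures are not rectified), "R" (3x3) and "t" (3): a world point X has camera coordinates R X + t. Camera axes: x right, y down, z forward; pixel columns grow to the right and rows downward; lengths in m; the calibration is good to about 2 mm. A picture is of the moment at which its call begins.
- job_done(): hands the job in; it is judged then, once.
The state is a dict: "clock": time; "q": joint angles; "qvel": joint speeds; "effort": joint torques, N m; "ee_pos": TCP position; "eef_rot": TCP orientation; "force": force on the tool from outside, world axes, zero at the start; "moment": the same for the moment, N m; "width": finger opening in m; "grasp_force": force on a finger pad.
Only numpy, scipy, OpenCV 4.12 (cv2) and the standard library are available. Lean on these libraries where they do the work, as an engineer would, in place of code of your own. Each camera call takes 0.05 s, during which the arm holds its last target. There are 200 camera calls.

## Working session

There is one attempt and no reset: what is moved stays moved. The work goes in short steps, Python scripts to look and compute and a tool call to move; the robot and the scene stay as the last step left them, time stands still between calls to the robot, and variables do not carry over. Pictures are saved under pics/ and viewed, at most 10 in all, crops included, and the job is handed in when it is done.

Besides the shell and the picture viewer there is one more tool, called after "Request:" by a JSON object that holds its "op" and its "data", one argument or row to a line. apply_moves: Moves the arm, as the interface text tells. Shift numbers are shares of 0.05 m and turn numbers shares of pi rad, none past 1 either way. Its arguments: {"type":"object","properties":{"steps":{"type":"array","items":{"type":"array","items":{"type":"array","items":{"type":"number","minimum":-1,"maximum":1}}}},"grip_force":{"type":"number"}},"required":["steps"]}

```bash
ls; mkdir -p pics
cat > h.py <<'E'
from bench import *
import numpy as np, cv2
def cap(n):
    d=get_image(n); np.savez(''+n+'.npz',**d); return d
def pts(d):
    h,w=d['range_z'].shape
    u,v=np.meshgrid(np.arange(w),np.arange(h))
    n=cv2.undistortPoints(np.stack([u,v],-1).reshape(-1,1,2).astype(np.float64),np.array(d['mtx']),np.array(d['distortion'])).reshape(h,w,2)
    z=d['range_z'].astype(float)
    c=np.dstack([n*z[...,None],z])
    X=(c-np.array(d['t']))@np.array(d['R'])
    X[z==0]=np.nan
    return X
E
python3 - <<'E'
from h import *
s=get_state(); print({k:np.round(v,3) for k,v in s.items()})
a=cap('scene');b=cap('top')
cv2.imwrite('pics/a.png',a['image'][...,::-1]);cv2.imwrite('pics/b.png',b['image'][...,::-1])
E
```

```text
pics
{'clock': np.float64(0.0), 'q': array([ 1.019,  0.131,  1.489, -0.   ,  1.523, -0.085]), 'qvel': array([-0.001, -0.   ,  0.   ,  0.001,  0.001, -0.   ]), 'effort': array([-1.0000e-03, -5.6938e+01, -5.0056e+01, -0.0000e+00,  1.5000e-02,
        0.0000e+00]), 'ee_pos': array([0.27 , 0.535, 0.23 ]), 'eef_rot': array([-0.   ,  0.231,  0.973, -0.001]), 'force': array([ 0.933,  0.182, -0.345]), 'moment': array([ 0.019,  0.029, -0.047]), 'grasp_force': np.float64(0.0), 'width': np.float64(0.085)}
```

View pics/a.png

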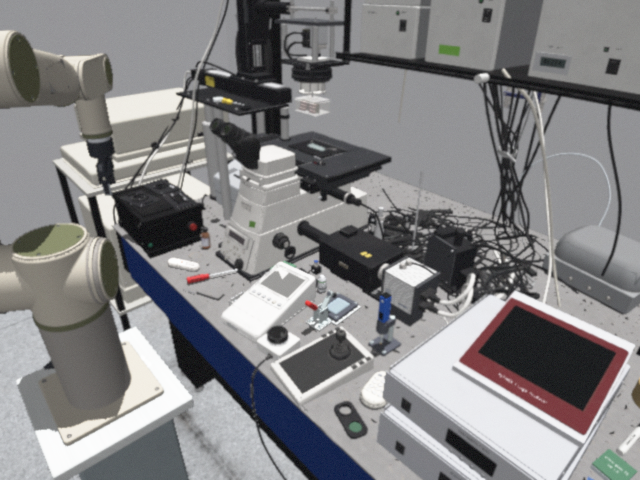

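View pics/b.png

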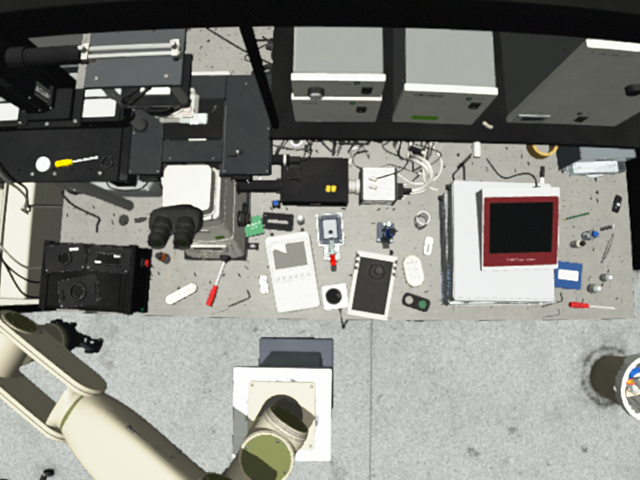

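Scene: the jig is at scene (335,307), with the red handle at (312,304) and the gauge at (385,310). In the top view the jig is at (330,230), the handle at (333,262) and the gauge at (386,233). The eyepieces are at (175,225) in the top view.

Run:
```python
from h import *
b=dict(np.load('top.npz'));a=dict(np.load('scene.npz'))
P=pts(b);A=pts(a)
for n,(u,v) in dict(eye=(187,243),frame=(330,218),jig=(330,230),red=(333,262),gauge=(386,233),sl=(422,218)).items(): print(n,P[v,u].round(3))
for X,d,n in((P,b,'top'),(A,a,'scene')):
    im=d['image'].astype(int);r,g,bl=im[...,0],im[...,1],im[...,2]
    for nm,m in(('red',(r>140)&(g<70)&(bl<70)),('blue',(bl>90)&(r<60)&(g<90))):
        m=m&(X[...,0]>.3)&(X[...,0]<.75)&(np.abs(X[...,1]+.1)<.25)&(X[...,2]>.01)
        k,l,st,c=cv2.connectedComponentsWithStats(m.astype(np.uint8))
        for i in range(1,k):
            if st[i,4]>8: q=X[l==i]; print(n,nm,st[i],np.nanmedian(q,0).round(3),np.nanmin(q,0).round(3),np.nanmax(q,0).round(3))
c=b['image'][190:290,300:450,::-1];c2=a['image'][260:390,280:430,::-1]
c=cv2.resize(c,(780,520),interpolation=cv2.INTER_CUBIC);c2=cv2.resize(c2,(600,520),interpolation=cv2.INTER_CUBIC)
cv2.imwrite('pics/c.png',c)
```

```text
eye [0.511 0.187 0.457]
frame [ 0.641 -0.15   0.015]
jig [ 0.596 -0.15   0.061]
red [ 0.491 -0.16   0.098]
gauge [ 0.582 -0.323  0.11 ]
sl [ 0.648 -0.46  -0.003]
top red [330 255   6  11  41] [ 0.498 -0.157  0.089] [ 0.482 -0.166  0.062] [ 0.515 -0.151  0.1  ]
scene red [306 302   7   4  15] [ 0.487 -0.167  0.094] [ 0.483 -0.171  0.089] [ 0.497 -0.158  0.098]
scene blue [379 296  12  27 211] [ 0.575 -0.341  0.136] [ 0.57  -0.346  0.093] [ 0.593 -0.323  0.168]
```

View pics/c.png

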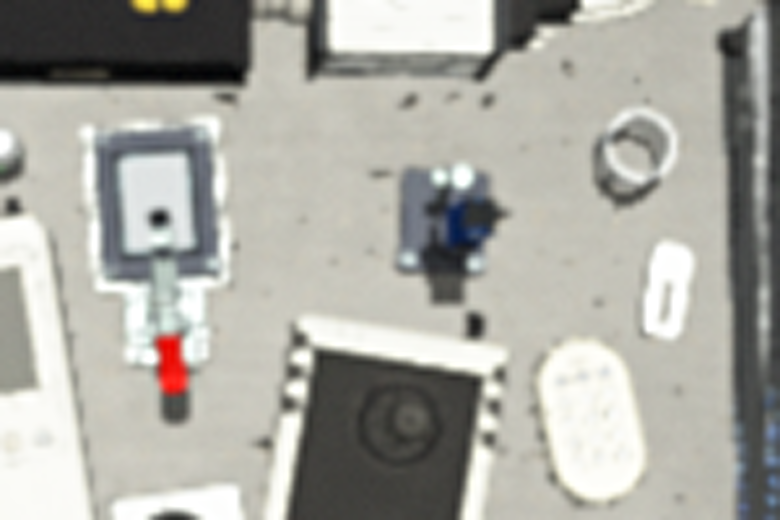

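The crop shows the jig slightly yawed with its handle up, the gauge in its stand at crop (465,220), the clear sleeve at (635,150) and the objective at the left edge (0,150). Next I move on the robot's side of the eyepieces and look from near.

Request:
{"op": "apply_moves", "data": {
  "steps": [
    [[1,0.1,-0.8,0.1,0,0,-0.022],[1,0.1,-0.8,0.1,0,0,-0.022],[1,0.1,-0.8,0.1,0,0,-0.022],[1,0.1,-0.8,0.1,0,0,-0.022],[1,0.1,-0.8,0.1,0,0,-0.022],[1,0.1,-0.8,0.1,0,0,-0.022],[1,0.1,-0.8,0.1,0,0,-0.022],[1,0.1,-0.8,0.1,0,0,-0.022]]
  ]
}}

```text
clock: 0.9
ee_pos: [0.3096, 0.2143, 0.2711]
eef_rot: [-0.0, 0.489, 0.872, -0.0]
force: [1.2, -0.4, 0.0]
width: 0.0856
grasp_force: 0.0
```

Request:
{"op": "apply_moves", "data": {
  "steps": [
    [[1,0.2,-0.8,0,0,0,-0.022],[1,0.2,-0.8,0,0,0,-0.022],[1,0.2,-0.8,0,0,0,-0.022],[1,0.2,-0.8,0,0,0,-0.022],[1,0.2,-0.8,0,0,0,-0.022],[1,0.2,-0.8,0,0,0,-0.022],[0,0.2,-0.8,0,0,0,-0.022],[0,0.2,-0.8,0,0,0,-0.022]]
  ]
}}

```text
clock: 1.7
ee_pos: [0.3899, -0.106, 0.2711]
eef_rot: [-0.0, 0.709, 0.705, 0.0]
force: [0.6, 0.4, -0.1]
width: 0.0586
grasp_force: 0.0
```

Request:
{"op": "apply_moves", "data": {
  "steps": [
    [[0,0.8,-0.6,0,0,0,0],[0,0.8,-0.6,0,0,0,0],[0,0.6,-0.4,0,0,0,0],[0,0,0,0,0,0,0],[0,0,0,0,0,0,0]]
  ]
}}

```text
clock: 2.2
ee_pos: [0.4996, -0.1842, 0.2698]
eef_rot: [-0.002, 0.708, 0.706, -0.0]
force: [-0.8, 0.1, -0.0]
width: 0.0001
grasp_force: 0.0
```

Run:
```python
from h import *
s=get_state(); print({k:np.round(v,3) for k,v in s.items()})
w=cap('wrist');cv2.imwrite('pics/d.png',w['image'][...,::-1])
print(w['R'],w['t'],w['mtx'])
```

```text
{'clock': np.float64(2.2), 'q': array([-0.45 , -0.063,  1.616,  0.   ,  1.592, -0.447]), 'qvel': array([ 0.013, -0.06 ,  0.027, -0.   ,  0.007,  0.003]), 'effort': array([-6.5000e-01, -4.5163e+01, -5.1034e+01, -6.5000e-02, -2.5300e-01,
       -2.9000e-02]), 'ee_pos': array([ 0.5  , -0.184,  0.27 ]), 'eef_rot': array([-0.002,  0.708,  0.706, -0.   ]), 'force': array([-0.831,  0.119, -0.029]), 'moment': array([-0.008,  0.044,  0.029]), 'grasp_force': np.float64(0.0), 'width': np.float64(0.0)}
[[ 0.99999303 -0.00258116 -0.0026989 ]
 [-0.00165131 -0.95382119  0.30037047]
 [-0.00334957 -0.30036392 -0.9538188 ]] [-0.49983442 -0.22508188  0.36352793] [[334.13007163   0.         319.75105396]
 [  0.         334.13007163 241.65625885]
 [  0.           0.           1.        ]]
```

View pics/d.png

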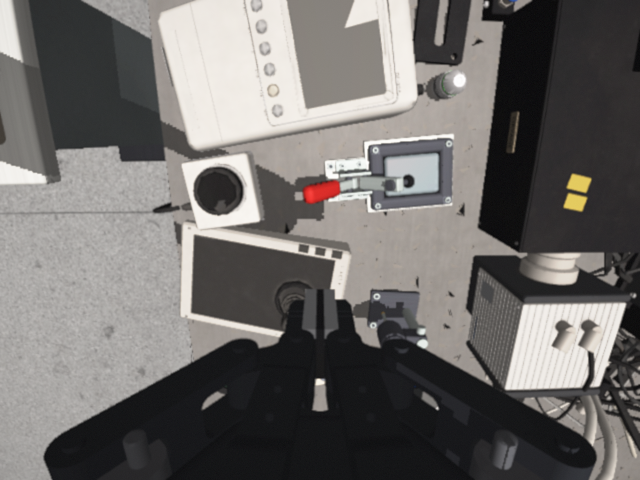

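The wrist view shows the frame at columns 365–453 and rows 137–213, the red handle at (322,190) and the objective at (450,84). The gauge at (400,330) is partly hidden by the gripper.

```bash
cat >> h.py <<'E'
def ray(d,uv,z):
    n=cv2.undistortPoints(np.array(uv,float).reshape(-1,1,2),np.array(d['mtx']),np.array(d['distortion'])).reshape(-1,2)
    R=np.array(d['R']);C=-R.T@np.array(d['t'])
    D=np.c_[n,np.ones(len(n))]@R
    return C+D*((z-C[2])/D[:,2])[:,None]
def framefit(d):
    h,w=d['range_z'].shape
    u,v=np.meshgrid(np.arange(w),np.arange(h))
    W=ray(d,np.stack([u,v],-1).reshape(-1,2),.018).reshape(h,w,3)
    g=d['image'].astype(int).mean(-1)
    return W,g
E
python3 - <<'E'
from h import *
w=dict(np.load('wrist.npz'));X=pts(w);W,g=framefit(w)
m=(g<125)&(np.abs(X[...,2]-.017)<.008)&(np.abs(X[...,0]-.63)<.09)&(np.abs(X[...,1]+.15)<.08)
k,l,st,c=cv2.connectedComponentsWithStats(m.astype(np.uint8))
i=1+st[1:,4].argmax();print(st[i])
ys,xs=np.where(l==i)
r=cv2.minAreaRect((W[ys,xs,:2]*1000).astype(np.float32));print('frame',r,'z',np.nanmedian(X[ys,xs,2]))
im=w['image'].astype(int)
m=(im[...,0]>140)&(im[...,1]<70);m[:150]=0;m[230:]=0
q=X[m];print('red',np.nanmedian(q,0),np.nanmin(q,0),np.nanmax(q,0))
# table z, glass, arm, objective
for n,(uu,vv) in dict(table=(470,215),table2=(345,225),plate=(372,205),glass=(425,165),arm=(360,184),armtip=(395,184),hingearm=(340,185)).items(): print(n,X[vv,uu].round(4))
for vv in(182,184,186,188,190): print([tuple((X[vv,uu]*1000).round()) for uu in range(298,412,8)])
c=w['image'][60:240,280:480,::-1];cv2.imwrite('pics/e.png',cv2.resize(c,(660,594),interpolation=cv2.INTER_CUBIC))
b=dict(np.load('top.npz'));P=pts(b)
q=P[(P[...,2]>.28)&(P[...,2]<.5)&(P[...,1]>.08)&(P[...,1]<.28)&(P[...,0]>.4)&(P[...,0]<.7)];print('eye',q.min(0),q[q[:,0]<q[:,0].min()+.02].mean(0))
E
```

```text
[ 368  138   85   72 2834]
frame ((605.771240234375, -148.63050842285156), (97.21906280517578, 75.89806365966797), 5.0411200523376465) z 0.01794151238754611
red [ 0.49992492 -0.15810975  0.08774004] [ 0.48357096 -0.16865199  0.06578925] [ 0.51961545 -0.14945282  0.09859748]
table [ 0.6905 -0.2013  0.001 ]
table2 [ 0.5314 -0.2144  0.0009]
plate [ 0.5624 -0.1856  0.0158]
glass [ 0.6216 -0.1378  0.0193]
arm [ 0.5439 -0.1567  0.0433]
armtip [ 0.5739 -0.1513  0.0825]
hingearm [ 0.5209 -0.1554  0.0603]
[(np.float64(473.0), np.float64(-160.0), np.float64(0.0)), (np.float64(483.0), np.float64(-160.0), np.float64(1.0)), (np.float64(492.0), np.float64(-160.0), np.float64(1.0)), (np.float64(502.0), np.float64(-150.0), np.float64(78.0)), (np.float64(510.0), np.float64(-150.0), np.float64(75.0)), (np.float64(518.0), np.float64(-152.0), np.float64(66.0)), (np.float64(528.0), np.float64(-153.0), np.float64(53.0)), (np.float64(537.0), np.float64(-154.0), np.float64(46.0)), (np.float64(546.0), np.float64(-154.0), np.float64(46.0)), (np.float64(553.0), np.float64(-153.0), np.float64(56.0)), (np.float6
[... 3193 characters left out ...]
.float64(-158.0), np.float64(78.0)), (np.float64(518.0), np.float64(-159.0), np.float64(69.0)), (np.float64(529.0), np.float64(-163.0), np.float64(44.0)), (np.float64(538.0), np.float64(-164.0), np.float64(36.0)), (np.float64(547.0), np.float64(-164.0), np.float64(41.0)), (np.float64(555.0), np.float64(-163.0), np.float64(45.0)), (np.float64(568.0), np.float64(-167.0), np.float64(19.0)), (np.float64(567.0), np.float64(-159.0), np.float64(73.0)), (np.float64(574.0), np.float64(-158.0), np.float64(79.0)), (np.float64(582.0), np.float64(-158.0), np.float64(78.0)), (np.float64(606.0), np.float64(-167.0), np.float64(18.0))]
eye [0.49449866 0.15930705 0.28003696] [0.50613583 0.22835747 0.45634031]
```

View pics/e.png

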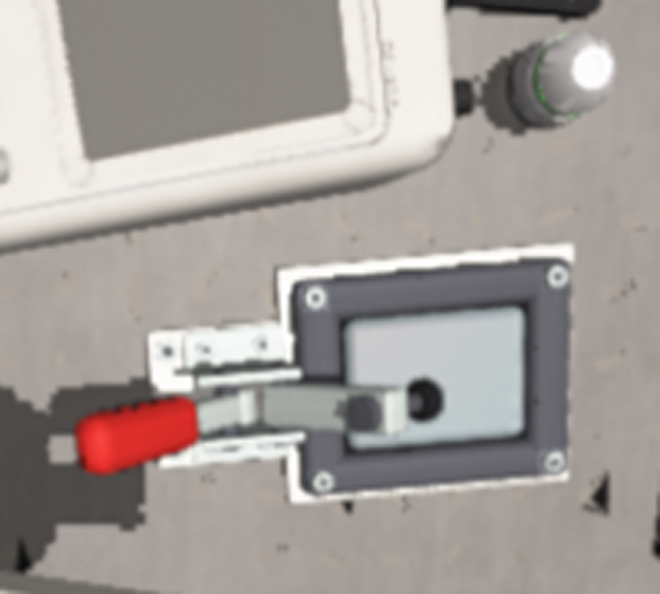

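Measured: frame centre (0.606, −0.149), yaw 5.0°, top at z = 18 mm, which matches the given sizes. The handle stands at about 45°, with its hinge near (0.535, −0.155). Pressing it down with closed fingers.

Request:
{"op": "apply_moves", "data": {
  "steps": [
    [[0,0,0.135,-0.8,0,0,0],[0,0,0.135,-0.8,0,0,0],[0,0,0.135,-0.8,0,0,0],[0,0,0.135,-0.8,0,0,0],[0,-0.02,0,-0.1,0,0,0],[0,-0.02,0,-0.1,0,0,0],[0,-0.04,0,-0.15,0,0,0],[0,-0.04,0,-0.15,0,0,0]]
  ]
}}

```text
clock: 3.05
ee_pos: [0.4962, -0.1583, 0.0892]
eef_rot: [0.003, 0.708, 0.706, 0.001]
force: [1.0, -0.0, 3.9]
width: -0.0003
grasp_force: 1.7
```

Request:
{"op": "apply_moves", "data": {
  "steps": [
    [[0,-0.04,0,-0.15,0,0,0],[0,-0.04,0,-0.15,0,0,0],[0,-0.04,0,-0.1,0,0,0],[0,-0.04,0,-0.1,0,0,0]]
  ]
}}

```text
clock: 3.45
ee_pos: [0.4857, -0.1575, 0.0609]
eef_rot: [0.0, 0.708, 0.706, -0.0]
force: [-0.8, -2.9, 4.0]
width: 0.0003
grasp_force: 1.7
```

Contact, about 4 N. Continuing down gently.

Request:
{"op": "apply_moves", "data": {
  "steps": [
    [[0,0,0,-0.06,0,0,0],[0,0,0,-0.04,0,0,0],[0,0,0,0,0,0,0]]
  ]
}}

```text
clock: 3.75
ee_pos: [0.4856, -0.157, 0.0561]
eef_rot: [-0.001, 0.708, 0.706, -0.0]
force: [-1.1, -0.4, 3.5]
width: 0.0001
grasp_force: 1.6
```

Request:
{"op": "apply_moves", "data": {
  "steps": [
    [[0,0,0,-0.03,0,0,0],[0,0,0,-0.02,0,0,0],[0,0,0,0,0,0,0]]
  ]
}}

```text
clock: 4.05
ee_pos: [0.4859, -0.1572, 0.0555]
eef_rot: [-0.0, 0.708, 0.707, -0.0]
force: [-11.1, 2.7, 23.6]
width: -0.0003
grasp_force: 10.7
```

The handle has reached its stop at the predicted height (z 55.5 mm, 24 N). I lift and take a close view of the jig, then of the gauge.

Request:
{"op": "apply_moves", "data": {
  "steps": [
    [[0,0,0,0,0,0,0],[0,0,0,0.3,0,0,0],[0,0,0,1,0,0,0],[0,0.6,-0.3,1,0,0,0],[0,0.9,-0.5,1,0,0,0],[0,0.9,-0.5,0.2,0,0,0],[0,0,0,0,0,0,0],[0,0,0,0,0,0,0]]
  ]
}}

```text
clock: 4.85
ee_pos: [0.5854, -0.2108, 0.2032]
eef_rot: [-0.001, 0.708, 0.706, -0.0]
force: [-0.1, -0.1, -0.3]
width: 0.0
grasp_force: 0.0
```

Run:
```python
from h import *
s=get_state(); print({k:np.round(v,3) for k,v in s.items() if k in('clock','ee_pos','qvel')})
w=cap('wrist');cv2.imwrite('pics/f.png',w['image'][...,::-1])
X=pts(w);W,g=framefit(w)
m=(g<125)&(np.abs(X[...,2]-.017)<.008)&(np.abs(X[...,0]-.606)<.08)&(np.abs(X[...,1]+.15)<.07)
k,l,st,c=cv2.connectedComponentsWithStats(m.astype(np.uint8))
i=1+st[1:,4].argmax();print(st[i])
ys,xs=np.where(l==i)
print('frame',cv2.minAreaRect((W[ys,xs,:2]*1000).astype(np.float32)),np.nanmedian(X[ys,xs,2]))
im=w['image'].astype(int)
m=(im[...,0]>140)&(im[...,1]<70);q=X[m];print('red',np.nanmedian(q,0),np.nanmin(q,0),np.nanmax(q,0))
```

```text
{'clock': np.float64(4.85), 'qvel': array([ 0.006, -0.058,  0.064,  0.   ,  0.002,  0.   ]), 'ee_pos': array([ 0.585, -0.211,  0.203])}
[ 289  109  105   90 4354]
frame ((606.614990234375, -149.41419982910156), (96.07550048828125, 76.25169372558594), 5.348149299621582) 0.01800079289399667
red [ 0.50105746 -0.15385562  0.05338561] [ 0.46489413 -0.16942762  0.04834633] [ 0.5085993  -0.15042138  0.05914918]
```

View pics/f.png

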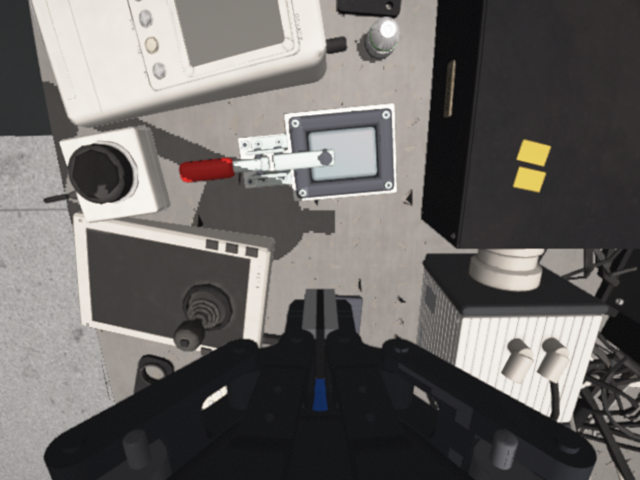

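Request:
{"op": "apply_moves", "data": {
  "steps": [
    [[0,-0.1,-0.9,0,0,0,0],[0,-0.1,-0.9,0.2,0,0,0],[0,-0.1,-0.9,0.2,0,0,0],[0,-0.1,-0.9,0.2,0,0,0],[0,0,0,0,0,0,0],[0,0,0,0,0,0,0]]
  ]
}}

```text
clock: 5.5
ee_pos: [0.564, -0.3911, 0.235]
eef_rot: [-0.0, 0.708, 0.706, 0.0]
force: [0.2, 0.8, -0.2]
width: -0.0004
grasp_force: 0.0
```

Run:
```python
from h import *
s=get_state(); print({k:np.round(v,3) for k,v in s.items() if k in('clock','ee_pos','eef_rot')})
w=cap('wrist');im=w['image'].astype(int);X=pts(w)
m=(np.abs(X[...,0]-.58)<.07)&(np.abs(X[...,1]+.335)<.07)
for a,b in((.16,.18),(.145,.16),(.11,.145),(.08,.095),(.07,.09),(.02,.06)):
    k=m&(X[...,2]>a)&(X[...,2]<b); q=X[k]; v,u=np.where(k)
    if len(q)>5: print((a,b),len(q),np.median(q,0).round(4),q.min(0).round(4),q.max(0).round(4),'px',u.min(),u.max(),v.min(),v.max())
c=w['image'][60:260,220:420,::-1];cv2.imwrite('pics/g.png',cv2.resize(c,(600,600),interpolation=cv2.INTER_CUBIC))
```

```text
{'clock': np.float64(5.5), 'ee_pos': array([ 0.564, -0.391,  0.235]), 'eef_rot': array([-0.   ,  0.708,  0.706,  0.   ])}
(0.16, 0.18) 1102 [ 0.5826 -0.3315  0.1688] [ 0.5724 -0.3427  0.1601] [ 0.5937 -0.3217  0.1709] px 332 366 150 184
(0.145, 0.16) 67 [ 0.5726 -0.3268  0.1558] [ 0.5713 -0.3395  0.1457] [ 0.591  -0.3217  0.1597] px 330 359 150 177
(0.11, 0.145) 67 [ 0.5761 -0.3221  0.1303] [ 0.572  -0.339   0.1101] [ 0.5911 -0.3217  0.1438] px 329 356 148 173
(0.08, 0.095) 606 [ 0.608  -0.3312  0.0846] [ 0.5675 -0.3427  0.08  ] [ 0.623  -0.3172  0.095 ] px 323 387 141 172
(0.07, 0.09) 573 [ 0.6134 -0.3304  0.0826] [ 0.5675 -0.3427  0.0701] [ 0.623  -0.3172  0.0896] px 323 387 141 172
(0.02, 0.06) 2187 [ 0.5194 -0.3068  0.0402] [ 0.51   -0.4046  0.0201] [ 0.5399 -0.265   0.0437] px 261 296 83 223
```

View pics/g.png

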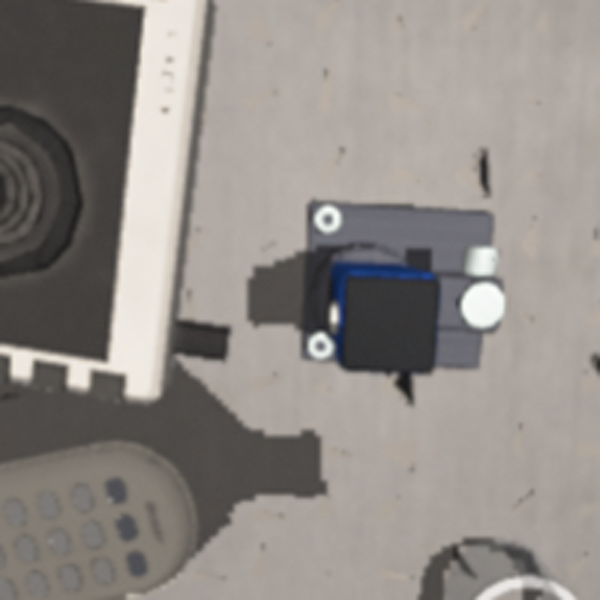

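Clamp closed: red handle at (207,168), arm lying over the glass up to (325,157). The gauge's dark top is centred at crop (390,322), yawed about −3°, at z ≈ 0.17 as expected.

Run:
```python
from h import *
w=dict(np.load('wrist.npz'));X=pts(w)
k=(np.abs(X[...,0]-.583)<.02)&(np.abs(X[...,1]+.332)<.02)&(X[...,2]>.166)
v,u=np.where(k);W=ray(w,np.c_[u,v],.169)
print(cv2.minAreaRect((W[:,:2]*1000).astype(np.float32)),np.median(X[k][:,2]))
s=get_state();print(s['ee_pos'],w['R'],w['t'])
```

```text
((582.6212158203125, -331.70489501953125), (19.77800941467285, 20.155372619628906), 87.79071044921875) 0.16884206879448366
[ 0.56445103 -0.38990253  0.23458345] [[ 9.99992375e-01 -3.89295232e-03  3.08195499e-04]
 [-3.80490940e-03 -9.53523917e-01  3.01293317e-01]
 [-8.79048739e-04 -3.01292192e-01 -9.53531458e-01]] [-0.56605681 -0.41066646  0.26651558]
```

Request:
{"op": "apply_moves", "data": {
  "steps": [
    [[1,0.19,0.59,0,0,0,-0.008],[1,0.19,0.59,0,0,0,-0.008],[1,0,0,0,0,0,0],[1,0,0,0,0,0,0],[1,0,0,0,0,0,0]]
  ]
}}

```text
clock: 6.05
ee_pos: [0.584, -0.3311, 0.2347]
eef_rot: [-0.0, 0.725, 0.689, -0.0]
force: [-0.4, -0.7, -0.8]
width: 0.0725
grasp_force: 0.0
```

Request:
{"op": "apply_moves", "data": {
  "steps": [
    [[1,-0.03,-0.01,-0.5,0,0,0],[1,0,0,-0.6,0,0,0],[1,0,0,-0.6,0,0,0],[1,0,0,-0.4,0,0,0],[1,0,0,-0.2,0,0,0],[1,0,0,0,0,0,0]]
  ]
}}

```text
clock: 6.65
ee_pos: [0.5814, -0.3322, 0.1177]
eef_rot: [-0.002, 0.725, 0.688, -0.0]
force: [-0.1, -0.4, 0.2]
width: 0.0853
grasp_force: 0.0
```

Request:
{"op": "apply_moves", "data": {
  "steps": [
    [[0,0,0,0,0,0,0],[0,0,0,0,0,0,0],[0,0,0,0,0,0,0],[0,0,0,0,0,0,0],[0,0,0,0,0,0,0],[0,0,0,0,0,0,0],[0,0,0,0,0,0,0]]
  ],
  "grip_force": 60
}}

```text
clock: 7.35
ee_pos: [0.5831, -0.3327, 0.1207]
eef_rot: [0.001, 0.725, 0.688, 0.0]
force: [-1.3, 0.7, 5.6]
width: 0.0204
grasp_force: 59.0
```

Request:
{"op": "apply_moves", "data": {
  "steps": [
    [[0,0,0,0,0,0,0]]
  ]
}}

```text
clock: 7.45
ee_pos: [0.5831, -0.3327, 0.1207]
eef_rot: [0.001, 0.725, 0.688, 0.0]
force: [-1.5, 0.9, 5.3]
width: 0.0207
grasp_force: 59.0
```

Request:
{"op": "apply_moves", "data": {
  "steps": [
    [[0,0,0,0.15,0,0,0],[0,0,0,0.3,0,0,0],[0,0,0,0.4,0,0,0],[0,0,0,0.4,0,0,0],[0,0,0,0.4,0,0,0],[0,0,0,0.35,0,0,0],[0,0,0,0,0,0,0]]
  ]
}}

```text
clock: 8.15
ee_pos: [0.5842, -0.3334, 0.2244]
eef_rot: [0.003, 0.725, 0.688, 0.001]
force: [0.8, -0.5, -0.2]
width: 0.0203
grasp_force: 58.6
```

Request:
{"op": "apply_moves", "data": {
  "steps": [
    [[0,-0.02,0.6,0,0,0,0],[0,-0.02,0.8,0,0,0,0],[0,-0.02,0.8,0,0,0,0],[0,-0.02,0.8,-0.2,0,0,0],[0,-0.02,0.7,-0.5,0,0,0],[0,-0.02,0.4,-0.6,0,0,0],[0,0,0,-0.4,0,0,0],[0,0,0,0,0,0,0]]
  ]
}}

```text
clock: 8.95
ee_pos: [0.5737, -0.1256, 0.1301]
eef_rot: [-0.003, 0.725, 0.689, -0.002]
force: [-0.8, -0.1, -1.3]
width: 0.0206
grasp_force: 58.8
```

Request:
{"op": "apply_moves", "data": {
  "steps": [
    [[0,0,0,0,0,0,0],[0,0,0,0,0,0,0]]
  ]
}}

```text
clock: 9.15
ee_pos: [0.5776, -0.1282, 0.1363]
eef_rot: [0.001, 0.726, 0.688, 0.001]
force: [1.1, 0.3, -0.6]
width: 0.0201
grasp_force: 58.8
```

Run:
```python
from h import *
s=get_state(); print({k:np.round(v,4) for k,v in s.items() if k in('clock','ee_pos','eef_rot','force')})
w=cap('wrist');a=cap('scene')
cv2.imwrite('pics/i.png',cv2.resize(w['image'][100:300,200:440,::-1],(720,600),interpolation=cv2.INTER_CUBIC))
```

```text
{'clock': np.float64(9.15), 'ee_pos': array([ 0.5776, -0.1282,  0.1363]), 'eef_rot': array([1.000e-03, 7.255e-01, 6.882e-01, 5.000e-04]), 'force': array([ 1.0773,  0.285 , -0.5748])}
```

View pics/i.png

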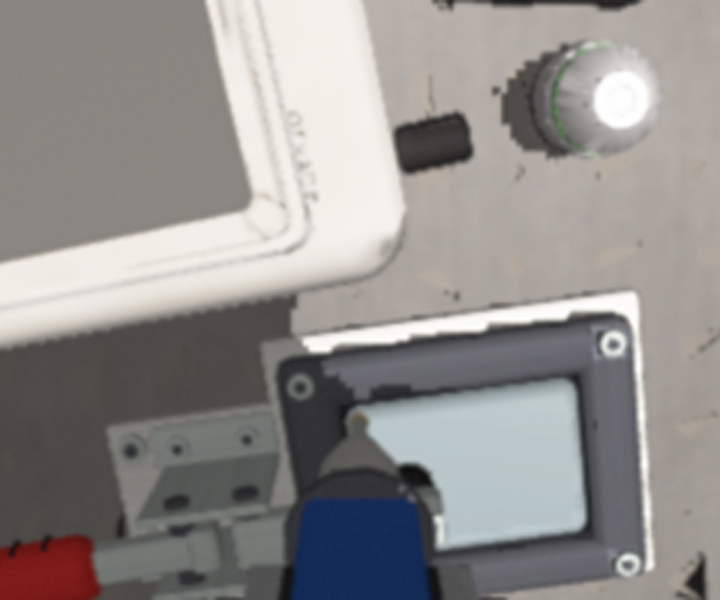

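The ball is at crop (357,415), i.e. pixel (319,238). The frame's right corners are at crop (630,316) and about (643,565), and the glass edge runs from (360,410) to (575,378). Now the check of ball position against groove.

Run:
```python
from h import *
w=dict(np.load('wrist.npz'))
f=lambda p:[(200+x/3-.33,100+y/3-.33) for x,y in p]
print('ball',ray(w,f([(357,413)]),.0321)*1000)
# jig fits with various data
W,g=framefit(w);X=pts(w)
# refine: known model: screws at symmetrical positions; use frame corners + glass edges
names=dict(scrTL=(300,386),scrTR=(613,344),scrBR=(628,565),gTR=(578,378),gBR=(588,530))
q=ray(w,f(names.values()),.018)*1000
th=np.deg2rad(5.2);c=np.array([606.2,-149.0])
for n,p in zip(names,q):
    d=p[:2]-c; print(n,p.round(1),'fix',(d@[np.cos(th),np.sin(th)]).round(1),(d@[-np.sin(th),np.cos(th)]).round(1))
m=(g<125)&(np.abs(X[...,2]-.017)<.006)&(np.abs(W[...,0]-.606)<.08)&(np.abs(W[...,1]+.149)<.07)
d=W[...,:2]*1000-c;fx=d@[np.cos(th),np.sin(th)];fy=d@[-np.sin(th),np.cos(th)]
# profiles of grey along fixture axes
def prof(a,b,lo,hi,blo,bhi):
    r=[]
    for t in np.arange(lo,hi,1.0):
        k=(np.abs(a-t)<.8)&(b>blo)&(b<bhi); r.append((t,int(np.median(g[k])) if k.any() else -1))
    return r
print('x+',prof(fx,fy,24,56,-15,15)); print('y+',prof(fy,fx,14,46,0,25))
```

```text
ball [[ 577.59438719 -125.39817171   32.1       ]]
scrTL [ 562.4 -121.2   18. ] fix -41.1 31.6
scrTR [ 646.8 -114.1   18. ] fix 43.6 31.1
scrBR [ 652.7 -179.5   18. ] fix 43.6 -34.5
gTR [ 637.5 -123.    18. ] fix 33.5 23.1
gBR [ 641.  -167.8   18. ] fix 32.9 -21.9
x+ [(np.float64(24.0), 195), (np.float64(25.0), 195), (np.float64(26.0), 195), (np.float64(27.0), 195), (np.float64(28.0), 195), (np.float64(29.0), 195), (np.float64(30.0), 194), (np.float64(31.0), 186), (np.float64(32.0), 161), (np.float64(33.0), 86), (np.float64(34.0), 56), (np.float64(35.0), 74), (np.float64(36.0), 84), (np.float64(37.0), 93), (np.float64(38.0), 102), (np.float64(39.0), 105), (np.float64(40.0), 106), (np.float64(41.0), 106), (np.float64(42.0), 106), (np.float64(43.0), 107), (np.float64(44.0), 106), (np.float64(45.0), 105), (np.float64(46.0), 104), (np.float64(47.0), 100), (np.float64(48.0), 101), (np.float64(49.0), 179), (np.float64(50.0), 226), (np.float64(51.0), 181), (np.float64(52.0), 156), (np.float64(53.0), 155), (np.float64(54.0), 154), (np.float64(55.0), 153)]
y+ [(np.float64(14.0), 198), (np.float64(15.0), 198), (np.float64(16.0), 198), (np.float64(17.0), 198), (np.float64(18.0), 198), (np.float64(19.0), 193), (np.float64(20.0), 182), (np.float64(21.0), 171), (np.float64(22.0), 156), (np.float64(23.0), 134), (np.float64(24.0), 88), (np.float64(25.0), 76), (np.float64(26.0), 91), (np.float64(27.0), 100), (np.float64(28.0), 103), (np.float64(29.0), 104), (np.float64(30.0), 106), (np.float64(31.0), 108), (np.float64(32.0), 110), (np.float64(33.0), 112), (np.float64(34.0), 113), (np.float64(35.0), 108), (np.float64(36.0), 99), (np.float64(37.0), 89), (np.float64(38.0), 74), (np.float64(39.0), 65), (np.float64(40.0), 109), (np.float64(41.0), 204), (np.float64(42.0), 250), (np.float64(43.0), 249), (np.float64(44.0), 238), (np.float64(45.0), 169)]
```

Run:
```python
from h import *
w=dict(np.load('wrist.npz'));X=pts(w);im=w['image'].astype(int)
R=w['R'];C=-R.T@w['t'];print('cam',C)
bl=(im[...,2]>80)&(im[...,0]<70)&(np.arange(480)[:,None]>250)&(np.abs(np.arange(640)-320)<40)
v,u=np.where(bl);print('blue px',u.min(),u.max(),v.min())
q=X[bl&(np.arange(480)[:,None]<v.min()+8)];print('blue low',np.nanmedian(q,0),np.nanmin(q,0),np.nanmax(q,0))
for v in range(234,300,3): print(v,(X[v,319]*1000).round(1),im[v,319])
q=X[bl];print(np.c_[q[::60]].round(4)[:14])
```

```text
cam [ 0.58180653 -0.05058289  0.27934332]
blue px 291 349 266
blue low [ 0.57878122 -0.11727672  0.1177392 ] [ 0.56891949 -0.11860375  0.11179993] [ 0.58814458 -0.11644671  0.12294704]
234 [ 577.7 -127.7   15.1] [55 57 59]
237 [ 577.9 -125.    32.7] [119 118 109]
240 [ 577.8 -125.7   38.1] [84 86 84]
243 [ 577.8 -125.6   45.7] [83 85 83]
246 [ 578.2 -119.3   71.9] [91 90 87]
249 [ 578.2 -118.9   79. ] [94 92 90]
252 [ 578.2 -118.8   85.1] [95 94 91]
255 [ 578.2 -118.9   90.2] [76 76 74]
258 [ 578.4 -114.2  107.9] [48 48 51]
261 [ 578.4 -115.6  109. ] [51 51 55]
264 [ 578.3 -117.2  109.3] [52 51 55]
267 [ 578.3 -117.2  113.8] [19 43 85]
270 [ 578.2 -117.6  117. ] [20 43 85]
273 [ 578.3 -117.3  121.8] [20 42 86]
276 [ 578.3 -117.4  125.2] [21 43 88]
279 [ 578.2 -117.6  128.5] [19 43 87]
282 [ 578.3 -117.1  133.2] [18 42 87]
285 [ 578.3 -117.3  136.1] [19 42 87]
288 [ 578.3 -117.4  139.2] [20 43 87]
291 [ 578.3 -117.4  142.2] [19 41 86]
294 [ 578.3 -117.3  145.5] [20 43 87]
297 [ 578.3 -116.8  149.4] [21 43 88]
[[ 0.5869 -0.1178  0.1119]
 [ 0.5825 -0.1172  0.1156]
 [ 0.5762 -0.117   0.1182]
 [ 0.5689 -0.1173  0.1191]
 [ 0.5803 -0.1176  0.1212]
 [ 0.5722 -0.117   0.1241]
 [ 0.5833 -0.1176  0.1254]
 [ 0.5748 -0.117   0.1281]
 [ 0.5851 -0.1176  0.1292]
 [ 0.5754 -0.117   0.1319]
 [ 0.5849 -0.1173  0.1335]
 [ 0.5754 -0.1172  0.1348]
 [ 0.5848 -0.1177  0.1361]
 [ 0.5745 -0.1174  0.1377]]
```

Depth along the gauge shows it is vertical in the hand, with the ball at about (578.0, −127.7, 32) mm. That is within 1 mm of the seam start. I lower it gently into the groove.

Request:
{"op": "apply_moves", "data": {
  "steps": [
    [[0,0.01,-0.006,-0.12,0,0,0],[0,0,0,-0.1,0,0,0],[0,0,0,-0.06,0,0,0],[0,0,0,-0.04,0,0,0],[0,0,0,0,0,0,0],[0,0,0,0,0,0,0],[0,0,0,0,0,0,0]]
  ]
}}

```text
clock: 9.95
ee_pos: [0.5772, -0.1277, 0.1189]
eef_rot: [0.0, 0.725, 0.688, -0.0]
force: [-0.5, 0.3, 0.2]
width: 0.0202
grasp_force: 59.0
```

Run:
```python
from h import *
s=get_state(); print({k:np.round(v,4) for k,v in s.items() if k in('clock','ee_pos','eef_rot','force','moment','qvel')})
w=cap('wrist');X=pts(w);im=w['image']
for v in range(222,266,2): print(v,(X[v,319]*1000).round(1),im[v,319])
```

```text
{'clock': np.float64(9.95), 'qvel': array([ 0.0003, -0.0026, -0.0017,  0.0009, -0.0011,  0.0001]), 'ee_pos': array([ 0.5772, -0.1277,  0.1189]), 'eef_rot': array([ 0.    ,  0.7253,  0.6885, -0.    ]), 'force': array([-0.5188,  0.3109,  0.1547]), 'moment': array([-0.0894,  0.207 ,  0.0092])}
222 [ 577.8 -112.8   14. ] [63 62 64]
224 [ 577.7 -113.8   16.1] [72 71 77]
226 [ 577.7 -114.8   18.2] [90 90 97]
228 [ 577.6 -116.5   17.6] [103 103 111]
230 [ 577.5 -117.6   19.3] [108 108 117]
232 [ 577.5 -119.3   19. ] [100 100 108]
234 [ 577.4 -120.8   19.3] [51 51 54]
236 [ 577.3 -122.5   18.7] [49 48 52]
238 [ 577.2 -124.5   17.4] [48 47 51]
240 [ 577.2 -124.9   21.4] [94 77 52]
242 [ 577.2 -125.1   25.5] [87 87 84]
244 [ 577.4 -121.6   41.4] [86 86 85]
246 [ 577.6 -118.9   54. ] [89 88 86]
248 [ 577.6 -118.1   60.4] [93 92 89]
250 [ 577.6 -118.1   64.2] [95 93 90]
252 [ 577.6 -118.5   66.8] [95 93 91]
254 [ 577.6 -118.1   71.8] [92 91 88]
256 [ 577.9 -112.8   89.6] [51 51 51]
258 [ 577.9 -113.3   91.4] [49 48 51]
260 [ 577.9 -114.6   91.1] [52 52 57]
262 [ 577.8 -116.    90.6] [50 51 54]
264 [ 577.7 -116.7   91.7] [51 51 54]
```

Request:
{"op": "apply_moves", "data": {
  "steps": [
    [[0,0.0395,0.002,0,0,0,0],[0,0.0395,0.002,0,0,0,0],[0,0.0395,0.002,0,0,0,0],[0,0.0395,0.002,0,0,0,0],[0,0.0395,0.002,0,0,0,0],[0,0.0395,0.002,0,0,0,0],[0,0.0395,0.002,0,0,0,0],[0,0.0395,0.0036,0,0,0,0]]
  ]
}}

```text
clock: 10.8
ee_pos: [0.5932, -0.1268, 0.1187]
eef_rot: [0.0, 0.725, 0.688, -0.0]
force: [-1.3, -0.4, 1.9]
width: 0.0201
grasp_force: 59.0
```

Request:
{"op": "apply_moves", "data": {
  "steps": [
    [[0,0.0395,0.0036,0,0,0,0],[0,0.0395,0.0036,0,0,0,0],[0,0.0395,0.0036,0,0,0,0],[0,0.0395,0.0036,0,0,0,0],[0,0.0395,0.0036,0,0,0,0],[0,0.0395,0.0036,0,0,0,0],[0,0.0395,0.0036,0,0,0,0],[0,0.0395,0.0036,0,0,0,0]]
  ]
}}

```text
clock: 11.6
ee_pos: [0.6089, -0.1254, 0.1187]
eef_rot: [-0.0, 0.725, 0.688, -0.0]
force: [-0.7, -1.0, -0.1]
width: 0.0201
grasp_force: 59.0
```

Request:
{"op": "apply_moves", "data": {
  "steps": [
    [[0,0.0395,0.0036,0,0,0,0],[0,0.0395,0.0036,0,0,0,0],[0,0.0395,0.0036,0,0,0,0],[0,0.0395,0.0036,0,0,0,0],[0,0.0395,0.0036,0,0,0,0],[0,0.0395,0.0036,0,0,0,0],[0,0.0395,0.0036,0,0,0,0],[0,0.0395,0.0036,0,0,0,0]]
  ]
}}

```text
clock: 12.4
ee_pos: [0.6247, -0.1239, 0.1187]
eef_rot: [-0.0, 0.725, 0.688, -0.0]
force: [-1.1, -0.1, 1.6]
width: 0.0204
grasp_force: 59.0
```

Run:
```python
from h import *
s=get_state(); print({k:np.round(v,4) for k,v in s.items() if k in('clock','ee_pos','force')})
w=cap('wrist');X=pts(w);im=w['image']
cv2.imwrite('pics/j.png',cv2.resize(im[190:290,250:400,::-1],(750,500),interpolation=cv2.INTER_CUBIC))
for v in range(234,252,2): print(v,(X[v,319]*1000).round(1),im[v,319])
th=np.deg2rad(5.2);d=X[...,:2]*1000-[606.5,-149.0];fx=d@[np.cos(th),np.sin(th)];fy=d@[-np.sin(th),np.cos(th)]
z=X[...,2]*1000
for lab,a,b,blo,bhi,r in(('xprofile',fx,fy,12,18,range(22,52)),('yprofile',fy,fx,26,29,range(12,44))):
    print(lab,[(t,round(float(np.nanmedian(z[k])),1)) for t in r if (k:=(np.abs(a-t)<.6)&(b>blo)&(b<bhi)&(z<30)).any()])
```

```text
{'clock': np.float64(12.4), 'ee_pos': array([ 0.6247, -0.1239,  0.1187]), 'force': array([-1.0743, -0.0927,  1.5929])}
234 [ 624.9 -117.3   18. ] [51 51 55]
236 [ 624.9 -118.7   18.5] [48 48 52]
238 [ 624.8 -120.4   18.3] [46 45 48]
240 [ 624.8 -120.8   22. ] [93 76 51]
242 [ 624.7 -121.2   25.6] [86 87 83]
244 [ 625.  -118.    40.5] [86 85 84]
246 [ 625.1 -115.3   53.1] [89 88 85]
248 [ 625.2 -114.2   60.3] [94 92 90]
250 [ 625.2 -114.4   63.7] [95 93 90]
xprofile [(26, 17.6), (27, 18.4), (28, 18.9), (29, 18.8), (30, 17.9), (31, 17.5), (32, 16.1), (33, 10.6), (34, 15.0), (35, 17.4), (36, 17.7), (37, 17.8), (38, 18.6), (39, 18.7), (40, 18.2), (41, 18.4), (42, 18.5), (43, 18.4), (44, 18.5), (45, 18.8), (46, 18.1), (47, 17.8), (48, 17.0), (49, 16.1), (50, 6.2), (51, 6.5)]
yprofile [(12, 18.8), (13, 19.6), (14, 18.5), (15, 18.7), (16, 19.1), (17, 19.0), (18, 18.1), (19, 18.0), (20, 17.8), (21, 17.0), (22, 16.2), (23, 15.2), (24, 16.0), (25, 17.5), (26, 17.4), (27, 17.7), (28, 18.6), (29, 18.5), (30, 18.2), (31, 18.2), (32, 18.2), (33, 18.2), (34, 18.4), (35, 17.8), (36, 17.7), (37, 17.1), (38, 14.5), (39, 11.7), (40, 6.0), (41, 5.6), (42, 5.1), (43, 1.5)]
```

View pics/j.png

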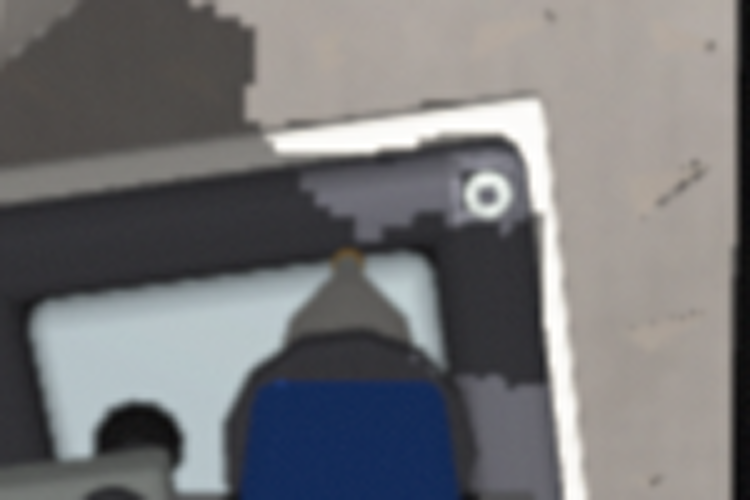

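The ball is in the groove at the glass edge, crop (347,258). The depth profile puts the groove centre at fixture y 23.2 and x 33.0, both within tolerance. On to the corner and across.

Request:
{"op": "apply_moves", "data": {
  "steps": [
    [[0,0.04,0.003,0,0,0,0],[0,0.04,0.003,0,0,0,0],[0,0.04,0.003,0,0,0,0],[0,0.04,0.003,0,0,0,0],[0,0.04,0.003,0,0,0,0],[0,0.035,0.003,0,0,0,0],[0,0,0,0,0,0,0],[0,0.002,-0.03,0,0,0,0]]
  ]
}}

```text
clock: 13.25
ee_pos: [0.6368, -0.1242, 0.1188]
eef_rot: [0.0, 0.725, 0.689, 0.0]
force: [-1.1, 2.2, 1.3]
width: 0.0203
grasp_force: 59.1
```

Request:
{"op": "apply_moves", "data": {
  "steps": [
    [[0,0.0036,-0.039,0,0,0,0],[0,0.0036,-0.039,0,0,0,0],[0,0.0036,-0.039,0,0,0,0],[0,0.0036,-0.039,0,0,0,0],[0,0.0036,-0.039,0,0,0,0],[0,0.0036,-0.039,0,0,0,0],[0,0.0036,-0.039,0,0,0,0],[0,0.0036,-0.039,0,0,0,0]]
  ]
}}

```text
clock: 14.05
ee_pos: [0.6379, -0.1403, 0.1187]
eef_rot: [-0.0, 0.725, 0.688, -0.0]
force: [0.7, 2.0, 1.2]
width: 0.0202
grasp_force: 59.0
```

Request:
{"op": "apply_moves", "data": {
  "steps": [
    [[0,0.004,-0.039,0,0,0,0],[0,0.004,-0.039,0,0,0,0],[0,0.004,-0.039,0,0,0,0],[0,0.004,-0.039,0,0,0,0],[0,0.004,-0.039,0,0,0,0],[0,0.004,-0.039,0,0,0,0],[0,0.004,-0.039,0,0,0,0],[0,0.004,-0.039,0,0,0,0]]
  ]
}}

```text
clock: 14.85
ee_pos: [0.6395, -0.1559, 0.1187]
eef_rot: [0.0, 0.725, 0.688, 0.0]
force: [0.5, 1.6, 1.5]
width: 0.0201
grasp_force: 59.0
```

Request:
{"op": "apply_moves", "data": {
  "steps": [
    [[0,0.0036,-0.039,0,0,0,0],[0,0.0036,-0.039,0,0,0,0],[0,0.0036,-0.039,0,0,0,0],[0,0.0036,-0.039,0,0,0,0],[0,0.0036,-0.039,0,0,0,0],[0,0.0036,-0.039,0,0,0,0],[0,0.0036,-0.03,0,0,0,0],[0,0,0,0,0,0,0]]
  ]
}}

```text
clock: 15.65
ee_pos: [0.6408, -0.1695, 0.1188]
eef_rot: [0.0, 0.725, 0.688, -0.0]
force: [0.4, -0.4, 0.8]
width: 0.0204
grasp_force: 59.0
```

Run:
```python
from h import *
s=get_state(); print({k:np.round(v,4) for k,v in s.items() if k in('clock','ee_pos','force')})
b=s['ee_pos'][:2]*1000+.4
th=np.deg2rad(5.2);d=b-[606.5,-149.0];print(d@[np.cos(th),np.sin(th)],d@[-np.sin(th),np.cos(th)])
w=cap('wrist');X=pts(w);d=X[...,:2]*1000-[606.5,-149.0];fx=d@[np.cos(th),np.sin(th)];fy=d@[-np.sin(th),np.cos(th)];z=X[...,2]*1000
for v in range(234,252,2): print(v,(X[v,319]*1000).round(1),w['image'][v,319],fx[v,319].round(1),fy[v,319].round(1))
print('x',[(t,round(float(np.nanmedian(z[k])),1)) for t in range(27,40) if (k:=(np.abs(fx-t)<.6)&(np.abs(fy)<10)&(z<30)).any()])
```

```text
{'clock': np.float64(15.65), 'ee_pos': array([ 0.6408, -0.1695,  0.1188]), 'force': array([ 0.3641, -0.3885,  0.8417])}
32.73307302336488 -23.180634219559444
234 [ 640.9 -165.    10.9] [104 110 112] 32.8 -19.1
236 [ 640.8 -167.2    8.9] [108 114 117] 32.5 -21.3
238 [ 640.7 -168.9    8.8] [75 80 83] 32.2 -22.9
240 [ 640.8 -166.9   20.7] [96 80 54] 32.6 -20.9
242 [ 640.8 -166.9   25.5] [90 90 85] 32.6 -21.0
244 [ 641.  -163.7   40.2] [88 88 86] 33.0 -17.8
246 [ 641.2 -160.8   53.4] [93 91 89] 33.5 -14.9
248 [ 641.2 -160.2   59.3] [97 95 92] 33.6 -14.3
250 [ 641.3 -159.8   64.5] [97 95 93] 33.7 -13.9
x [(27, 18.3), (28, 18.4), (29, 18.3), (30, 18.0), (31, 17.6), (32, 16.4), (33, 11.6), (34, 15.6), (35, 17.3), (36, 17.4), (37, 18.1), (38, 18.2), (39, 18.3)]
```

Request:
{"op": "apply_moves", "data": {
  "steps": [
    [[0,-0.0395,-0.0045,0,0,0,0],[0,-0.0395,-0.0045,0,0,0,0],[0,-0.0395,-0.0045,0,0,0,0],[0,-0.0395,-0.0045,0,0,0,0],[0,-0.0395,-0.0036,0,0,0,0],[0,-0.0395,-0.0036,0,0,0,0],[0,-0.0395,-0.0036,0,0,0,0],[0,-0.0395,-0.0036,0,0,0,0]]
  ]
}}

```text
clock: 16.5
ee_pos: [0.6248, -0.1706, 0.1187]
eef_rot: [0.0, 0.725, 0.688, 0.0]
force: [1.5, -0.0, 1.1]
width: 0.0204
grasp_force: 59.1
```

Request:
{"op": "apply_moves", "data": {
  "steps": [
    [[0,-0.0395,-0.0036,0,0,0,0],[0,-0.0395,-0.0036,0,0,0,0],[0,-0.0395,-0.0036,0,0,0,0],[0,-0.0395,-0.0036,0,0,0,0],[0,-0.0395,-0.0036,0,0,0,0],[0,-0.0395,-0.0036,0,0,0,0],[0,-0.0395,-0.0036,0,0,0,0],[0,-0.0395,-0.0036,0,0,0,0]]
  ]
}}

```text
clock: 17.3
ee_pos: [0.6089, -0.172, 0.1187]
eef_rot: [-0.0, 0.725, 0.688, -0.0]
force: [1.8, -0.2, 0.5]
width: 0.0202
grasp_force: 59.1
```

Run:
```python
from h import *
s=get_state(); print({k:np.round(v,4) for k,v in s.items() if k in('clock','ee_pos','force')})
b=s['ee_pos'][:2]*1000+.4
th=np.deg2rad(5.2);d=b-[606.5,-149.0];print(d@[np.cos(th),np.sin(th)],d@[-np.sin(th),np.cos(th)])
```

```text
{'clock': np.float64(17.3), 'ee_pos': array([ 0.6089, -0.172 ,  0.1187]), 'force': array([ 1.8208, -0.1579,  0.514 ])}
0.7779081489923367 -22.765374172996573
```

Request:
{"op": "apply_moves", "data": {
  "steps": [
    [[0,-0.0395,-0.0055,0,0,0,0],[0,-0.0395,-0.0055,0,0,0,0],[0,-0.0395,-0.0055,0,0,0,0],[0,-0.0395,-0.0055,0,0,0,0],[0,-0.0395,-0.0045,0,0,0,0],[0,-0.0395,-0.0036,0,0,0,0],[0,-0.0395,-0.0036,0,0,0,0],[0,-0.0395,-0.0036,0,0,0,0]]
  ]
}}

```text
clock: 18.1
ee_pos: [0.5932, -0.1739, 0.1187]
eef_rot: [0.0, 0.725, 0.688, -0.0]
force: [1.0, -0.4, -0.1]
width: 0.02
grasp_force: 59.1
```

Request:
{"op": "apply_moves", "data": {
  "steps": [
    [[0,-0.0395,-0.0036,0,0,0,0],[0,-0.0395,-0.0036,0,0,0,0],[0,-0.0395,-0.0036,0,0,0,0],[0,-0.0395,-0.0036,0,0,0,0],[0,-0.0395,-0.0036,0,0,0,0],[0,-0.03,-0.0036,0,0,0,0],[0,0,0,0,0,0,0],[0,0,0,0,0,0,0]]
  ]
}}

```text
clock: 18.9
ee_pos: [0.5815, -0.175, 0.1184]
eef_rot: [-0.0, 0.725, 0.688, -0.0]
force: [-0.7, -0.8, 0.3]
width: 0.0206
grasp_force: 59.0
```

Run:
```python
from h import *
s=get_state(); print({k:np.round(v,4) for k,v in s.items() if k in('clock','ee_pos','force')})
b=s['ee_pos'][:2]*1000+.4
th=np.deg2rad(5.2);d=b-[606.5,-149.0];print(d@[np.cos(th),np.sin(th)],d@[-np.sin(th),np.cos(th)])
w=cap('wrist');X=pts(w)
for v in range(234,266,3): print(v,(X[v,319]*1000).round(1),w['image'][v,319])
```

```text
{'clock': np.float64(18.9), 'ee_pos': array([ 0.5815, -0.175 ,  0.1184]), 'force': array([-0.6677, -0.7586,  0.2953])}
-26.84118179714521 -23.218581412703912
234 [ 581.6 -168.2   18.2] [182 196 199]
237 [ 581.5 -170.3   19. ] [178 191 196]
240 [ 581.4 -171.7   22. ] [116 108  94]
243 [ 581.4 -172.4   27.3] [85 87 85]
246 [ 581.8 -166.3   52.7] [91 89 87]
249 [ 581.9 -165.5   61.5] [94 93 90]
252 [ 581.9 -165.1   68.1] [96 94 91]
255 [ 581.9 -165.1   73.5] [77 76 74]
258 [ 582.2 -160.8   90.5] [49 48 52]
261 [ 582.2 -161.8   92.4] [51 51 56]
264 [ 582.  -163.9   91.5] [52 51 55]
```

The gauging pass is complete. Lifting out and returning above the stand.

Request:
{"op": "apply_moves", "data": {
  "steps": [
    [[0,0,0,0.2,0,0,0],[0,0,0,0.5,0,0,0],[0,0,0,0.6,0,0,0],[0,0,-0.2,0.5,0,0,0],[0,0.01,-0.5,0.3,0,0,0],[0,0.01,-0.8,0.05,0,0,0],[0,0.01,-0.8,0,0,0,0],[0,0,-0.6,0,0,0,0]]
  ]
}}

```text
clock: 19.75
ee_pos: [0.5833, -0.3221, 0.2271]
eef_rot: [0.001, 0.725, 0.688, -0.0]
force: [-0.5, 0.1, 0.0]
width: 0.0206
grasp_force: 58.8
```

Request:
{"op": "apply_moves", "data": {
  "steps": [
    [[0,0,-0.254,0,0,0,0],[0,0,0,0,0,0,0],[0,0,0,0,0,0,0],[0,0,0,0,0,0,0],[0,0,0,0,0,0,0]]
  ]
}}

```text
clock: 20.25
ee_pos: [0.5839, -0.3312, 0.2265]
eef_rot: [0.0, 0.725, 0.689, 0.0]
force: [0.1, -0.5, -0.9]
width: 0.0202
grasp_force: 58.8
```

Run:
```python
from h import *
s=get_state(); print({k:np.round(v,4) for k,v in s.items() if k in('clock','ee_pos','force','eef_rot')})
w=cap('wrist');X=pts(w);im=w['image']
for v in range(200,290,4): print(v,(X[v,319]*1000).round(1),im[v,319])
cv2.imwrite('pics/k.png',cv2.resize(im[150:350,220:420,::-1],(600,600),interpolation=cv2.INTER_CUBIC))
```

```text
{'clock': np.float64(20.25), 'ee_pos': array([ 0.5839, -0.3312,  0.2265]), 'eef_rot': array([0.000e+00, 7.247e-01, 6.890e-01, 1.000e-04]), 'force': array([ 0.106 , -0.5139, -0.9343])}
200 [ 584.1 -319.9    9.2] [106 104 112]
204 [ 583.8 -324.5    8.2] [48 48 51]
208 [ 584.3 -316.8   66.5] [39 39 43]
212 [ 584.4 -317.1   82.1] [38 38 42]
216 [ 584.2 -319.4   87.6] [108 108 117]
220 [ 582.9 -342.3    9.3] [48 48 51]
224 [ 582.7 -346.9    8.8] [50 48 53]
228 [ 582.4 -351.9    7.6] [48 48 51]
232 [ 582.2 -356.5    7.9] [ 99  99 107]
236 [ 583.  -342.9   69.3] [41 38 38]
240 [ 583.8 -328.8  127.4] [85 86 84]
244 [ 584.1 -325.1  148.6] [85 85 83]
248 [ 584.3 -321.4  168.4] [92 90 88]
252 [ 584.3 -321.6  175.3] [94 93 90]
256 [ 584.6 -316.1  197.6] [48 48 49]
260 [ 584.5 -317.5  200.1] [50 51 55]
264 [ 584.4 -320.6  198.1] [51 51 54]
268 [ 584.4 -320.   205.5] [18 41 85]
272 [ 584.4 -320.5  209.8] [19 42 85]
276 [ 584.4 -320.1  215.8] [19 41 85]
280 [ 584.5 -319.4  222.2] [20 43 86]
284 [ 584.5 -320.1  225.2] [18 41 85]
288 [ 584.5 -319.8  230.3] [19 42 86]
```

View pics/k.png

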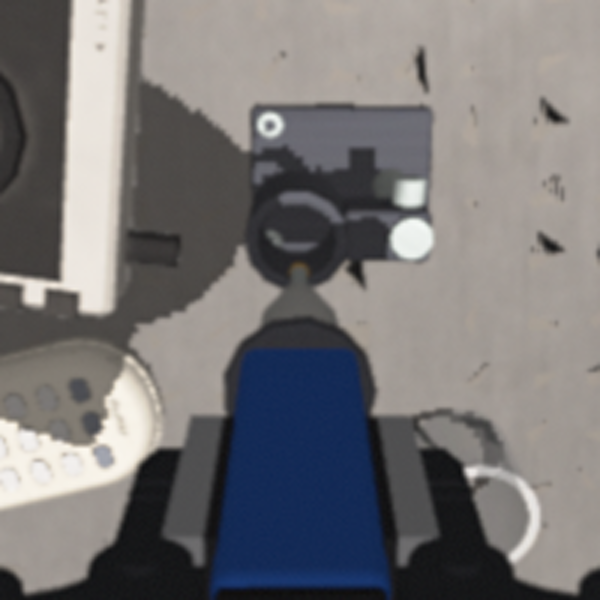

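The stand mouth appears at crop (298,236), with the ball above its front edge at (298,268).

Run:
```python
from h import *
w=dict(np.load('wrist.npz'))
f=lambda p:[(220+x/3-.33,150+y/3-.33) for x,y in p]
print(ray(w,f([(298,236),(247,236),(349,236),(298,188),(298,285)]),.088)*1000)
X=pts(w);k=(np.abs(X[...,2]-.088)<.004)&(np.abs(X[...,0]-.584)<.025)&(np.abs(X[...,1]+.332)<.025)
v,u=np.where(k);W=ray(w,np.c_[u,v],.088)*1000;print(len(v),W.min(0),W.max(0),cv2.minEnclosingCircle(W[:,:2].astype(np.float32)))
```

```text
[[ 583.68698039 -330.36628451   88.        ]
 [ 568.86953136 -329.6122013    88.        ]
 [ 598.5045656  -331.11732105   88.        ]
 [ 584.41821133 -316.12894717   88.        ]
 [ 582.91787354 -345.33808957   88.        ]]
444 [ 567.83221011 -345.87006069   88.        ] [ 597.7079804  -315.74632324   88.        ] ((583.1929321289062, -331.16192626953125), 15.668846130371094)
```

Request:
{"op": "apply_moves", "data": {
  "steps": [
    [[0,-0.018,-0.008,-0.2,0,0,0],[0,0,0,-0.4,0,0,0],[0,0,0,-0.3,0,0,0],[0,0,0,-0.2,0,0,0],[0,0,0,-0.2,0,0,0],[0,0,0,-0.2,0,0,0],[0,0,0,0,0,0,0]]
  ]
}}

```text
clock: 21.0
ee_pos: [0.5817, -0.3325, 0.1492]
eef_rot: [-0.001, 0.725, 0.688, -0.0]
force: [-0.3, -0.5, -2.4]
width: 0.0204
grasp_force: 58.8
```

Request:
{"op": "apply_moves", "data": {
  "steps": [
    [[0,0,0,-0.15,0,0,0],[0,0,0,-0.15,0,0,0],[0,0,0,-0.15,0,0,0],[0,0,0,-0.1,0,0,0],[0,0,0,0,0,0,0],[0,0,0,0,0,0,0]]
  ]
}}

```text
clock: 21.6
ee_pos: [0.5825, -0.333, 0.1236]
eef_rot: [-0.0, 0.725, 0.688, -0.0]
force: [0.8, -0.4, -1.2]
width: 0.0198
grasp_force: 58.8
```

Entering cleanly with 3 mm to go. I ease it down onto the rim.

Request:
{"op": "apply_moves", "data": {
  "steps": [
    [[0,0,0,-0.03,0,0,0],[0,0,0,-0.02,0,0,0],[0,0,0,-0.01,0,0,0],[0,0,0,0,0,0,0],[0,0,0,0,0,0,0]]
  ]
}}

```text
clock: 22.1
ee_pos: [0.5826, -0.333, 0.1208]
eef_rot: [0.0, 0.725, 0.688, 0.0]
force: [0.7, -0.7, -0.8]
width: 0.0203
grasp_force: 59.0
```

Request:
{"op": "apply_moves", "data": {
  "steps": [
    [[0,0,0,-0.015,0,0,0],[0,0,0,0,0,0,0],[0,0,0,0,0,0,0]]
  ]
}}

```text
clock: 22.4
ee_pos: [0.5827, -0.3331, 0.1207]
eef_rot: [0.0, 0.725, 0.688, 0.0]
force: [-2.2, 1.8, 6.3]
width: 0.0204
grasp_force: 59.6
```

Seated on the rim (6 N). Release and retreat straight up.

Request:
{"op": "apply_moves", "data": {
  "steps": [
    [[0.5,0,0,0,0,0,0],[0.8,0,0,0,0,0,0],[1,0,0,0,0,0,0],[1,0,0,0,0,0,0],[1,0,0,0,0,0,0],[1,0,0,0,0,0,0]]
  ]
}}

```text
clock: 23.0
ee_pos: [0.5826, -0.333, 0.1198]
eef_rot: [-0.0, 0.725, 0.688, 0.0]
force: [-0.3, -0.7, 0.4]
width: 0.0853
grasp_force: 0.0
```

Request:
{"op": "apply_moves", "data": {
  "steps": [
    [[1,0,0,0.2,0,0,0],[1,0,0,0.5,0,0,0],[1,0,0,0.8,0,0,0],[1,0,0,0.8,0,0,0],[1,0,-0.6,0.2,0,0,0],[1,0,-0.6,0,0,0,0],[1,0,0,0,0,0,0],[1,0,0,0,0,0,0]]
  ]
}}

```text
clock: 23.8
ee_pos: [0.5823, -0.3934, 0.2451]
eef_rot: [-0.0, 0.726, 0.688, 0.0]
force: [0.2, -0.7, -0.5]
width: 0.0855
grasp_force: 0.0
```

Run:
```python
from h import *
s=get_state(); print({k:np.round(v,4) for k,v in s.items() if k in('clock','ee_pos','force','width')})
w=cap('wrist');X=pts(w);im=w['image'].astype(int)
k=(np.abs(X[...,0]-.583)<.025)&(np.abs(X[...,1]+.332)<.025)&(X[...,2]>.155)
v,u=np.where(k);W=ray(w,np.c_[u,v],.169)
print('gauge top',cv2.minAreaRect((W[:,:2]*1000).astype(np.float32)),np.median(X[k][:,2]))
m=(im[...,0]>120)&(im[...,1]<60)&(X[...,0]>.44)&(X[...,0]<.53)&(abs(X[...,1]+.157)<.03);q=X[m];print('red',len(q),np.nanmedian(q,0),np.nanmin(q,0),np.nanmax(q,0))
cv2.imwrite('pics/l.png',w['image'][...,::-1])
```

```text
{'clock': np.float64(23.8), 'ee_pos': array([ 0.5823, -0.3934,  0.2451]), 'force': array([ 0.1517, -0.7105, -0.4789]), 'width': np.float64(0.0855)}
gauge top ((582.6463012695312, -332.19464111328125), (20.169843673706055, 21.280393600463867), 86.91157531738281) 0.16869000171945692
  return np.nanmean(a, axis, out=out, keepdims=keepdims)
Traceback (most recent call last):
ValueError: zero-size array to reduction operation fmin which has no identity
```

Run:
```python
from h import *
b=cap('top');X=pts(b);im=b['image'].astype(int)
m=(im[...,0]>120)&(im[...,1]<70)&(im[...,2]<70)&(X[...,0]>.4)&(X[...,0]<.55)&(abs(X[...,1]+.157)<.04)
print('red',m.sum(),np.nanmedian(X[m],0) if m.any() else None,np.nanmax(X[m],0) if m.any() else None)
print('job',job_done())
```

```text
red 55 [ 0.48101062 -0.16088052  0.05462848] [ 0.50338506 -0.15437401  0.06239102]
the job is handed in; nothing more can be done
job None
```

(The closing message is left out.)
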